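# Index the decorating wheel and lock it

### The job

A painted jar stands on the potter's indexing wheel. Push the wheel round by its pegs, click by click, until the white mark on its rim rests in the click facing the red pointer; then push the yellow lock pin fully home against its block. Keep the jar standing in the middle of the wheel and leave everything else on the table where it is.

Things in the scene. Friction and masses are not known exactly. Their poses are not given: they have to be found in the camera images.
- wheel (a joint): angle of the wheel (rad) about a vertical axis through point hub; 0 = white mark at the pointer, grows anticlockwise seen from above, turns endlessly. Clicks at whole multiples of 0.524 rad (12 a turn). At the start the mark is 2 to 5 clicks clockwise of the pointer (about -1.05 to -2.62), settling into its click in the first moments
- peg (a point): top centre of the wooden push peg 45 degrees anticlockwise from the white mark. Four such pegs, 14 mm thick and 50 mm tall (tops 135 mm above the table), stand on the disc 110 mm from the axis, 90 degrees apart. A sideways push of 5 to 15 N at a peg lifts the wheel out of its click, less carries it to the midway ridge; then it snaps forward into the next click by itself and stays
- hub (a point): point on the wheel's axis, level with the top of the disc. The wheel is a dark grey disc 250 mm across, its top 85 mm above the table, on a green base fixed to the table; thin cream ticks on top show the other 11 clicks
- mark (a point): outer end of the white mark, on the rim of the disc, 125 mm from the axis; turns with the wheel
- pointer (a point): where point mark lies when the wheel is set right: on the rim, 125 mm from the axis, in front of the tip of the fixed red pointer, whose top is level with the disc. The lock pin lies 90 degrees anticlockwise from here, seen from above
- pin (a joint): travel of the lock pin (m), sliding level towards the wheel's axis: 0 = drawn out, 0.022 = fully home, handle against the dark guide block. Starts at 0 to 0.003; about 3 N moves it and it stays where left. The 10 mm rod enters a hole in the index plate hidden under the disc; there is one at every click, so it locks any click; between clicks it is blocked after some 7 mm
- pin_face (a point): on the outer face of the lock pin's yellow handle, mid width, 100 mm above the table; 194 mm from the axis when drawn out, 172 mm when home. The handle is an upright plate 36 mm wide, 12 mm thick, from 52 to 116 mm above the table; push this face straight towards the axis. The guide block is 78 mm high
- jar: painted clay jar standing loose in the middle of the wheel, 90 mm across, 78 mm tall, about 0.35 kg; origin at the centre of its underside, z up
- vase: painted clay vase, 100 mm across, 125 mm tall; bystander; origin under its centre
- dish: small terracotta bowl, 90 mm across, 35 mm tall; bystander; origin under its centre
- rib: flat wooden rib 90 x 45 x 12 mm; bystander; origin under its centre
- brush: brush lying along its x axis; bystander; origin under its middle
- cup: white cup, 70 mm across, 75 mm tall; bystander; origin under its centre
- glaze: glaze jar with green cap, 70 mm across, 90 mm tall; bystander; origin under its centre
- spatula: wooden-handled spatula lying along its x axis; bystander; origin under its middle
Things that resemble listed ones, but are neither listed nor needed, are in the scene too. Leave any orange or purple look-alike of the jar alone.

How it is judged:
By the outcome, as a careful person would: the job done as asked, in the order asked, and still so for the second after the job is handed in, with the robot touching nothing.
It also fails if it takes over 59 s, if anything falls off the work surface, if the arm or the gripper's body presses on something with over 40 N, if the wrist force passes 120 N, or if a joint passes its speed limit or range.

### The arm

A 7-joint arm with a two-finger parallel gripper is mounted at the origin on the work surface. World frame = base frame: x ahead of the robot, y to its left, z up, the work surface at z = 0. Lengths are in m, angles in rad, forces in N, time in s.
With the tool pointing down it reaches from about 0.425 to 0.925 m from the base axis. Payload 6.8 kg.
Tool frame: the origin (TCP) lies between the finger pads; the fingertips stand 11 mm ahead of it and the grasp point (between the pads) lies 8 mm behind it; z points along the fingers, y is the line along which they close (so a half turn about z gives the same grasp; the last joint's range is limited). The gripper opens to 85 mm and grips with 20 to 120 N. Pads are 22 mm wide; open, the fingers measure 114 mm over their backs; the gripper's body (76 mm by 85 mm) begins 54 mm behind the grasp point. The pads swing forward as they close: fully open they stand 13 mm farther back than shut.
Start: joints at [-1.241, 0.477, 0.022, 1.555, -0.011, 1.109, -0.083], TCP at [0.286, 0.611, 0.242] pointing down, gripper open.
Joint ranges: [-2.96, 2.96], [-0.34, 2.1], [-1.41, 1.46], [0.24, 2.44], [-1.37, 4.51], [0.17, 1.92], [-2.96, 2.96]. Speed limits (rad/s): [2.39, 2.39, 3.14, 3.14, 3.14, 3.14, 3.14].

### API

Orientations are given as a rotation vector (axis times angle).
In Python, from bench import r gives the robot as it stands.
- The arm moves only by the tool send_rows, never from a script. Its argument "deltas" is a list of rows, each an object of numbers: "dx", "dy", "dz": the shift along the world's x, y, z in mm; "rx", "ry", "rz": the turn, a rotation vector about the world's x, y, z in degrees. A call has 1 to 5 rows; each row is the pose to reach, as a shift and turn from the pose commanded when the call began; what a row does not reach only later rows make up. A row lasts 1/12 s, in which the tool goes at most 41.7 mm and 7.16 degrees, less where a joint would pass 70% of its speed; a pose out of reach is approached as far as the arm can. A call with a gripper value outside its range is refused whole. "jaw" is the finger opening in mm, from 0 to 85.4, set as the call begins (left out, the last holds). The fingers move at their own pace and stop on an object; "newtons" is the grip in N (left out, the last holds). Time passes only in rows, so rows that repeat a pose let the fingers close. It gives the time, the measured TCP pose, the force, the opening and the grip force at its end, in the units of the state.
- r.get_obs(): the state, without advancing time (a new reading comes with each control period).
- r.grab_frame(name): name is "scene" or "top"; returns a dict with "frame" (384x512x3 uint8, blue, green, red), "z_map" (384x512 float32, m along the optical axis (not along the pixel's ray), 0 where there is no reading), "vertical_fov" (degrees; the focal length in pixels is half the picture's height over the tangent of half this angle, whatever the lens; pixels are square), "cx", "cy" (the principal point, pixels), "xyz" and "orientation" of the camera in the world. Camera axes: x right, y down, z forward; pixel columns grow to the right and rows downward; lengths in m; the calibration is good to about 2 mm. A picture is of the moment at which its call begins.
- r.hand_in(): hands the job in; it is judged then, once.
The state is a dict: "clock": time; "joints": joint angles; "qvel": joint speeds; "tau": joint torques, N m; "tcp_pos": TCP position; "orientation": TCP orientation; "contact_force": force on the tool from outside, world axes, zero at the start; "moment": the same for the moment, N m; "grip_width": finger opening in m; "gripper_force": force on a finger pad.
Only numpy, scipy, OpenCV 4.12 (cv2) and the standard library are available. Lean on these libraries where they do the work, as an engineer would, in place of code of your own. Each camera call takes 0.05 s, during which the arm holds its last target. There are 200 camera calls.

## Working session

There is one attempt and no reset: what is moved stays moved. The work goes in short steps, Python scripts to look and compute and a tool call to move; the robot and the scene stay as the last step left them, time stands still between calls to the robot, and variables do not carry over. Pictures are saved under pics/ and viewed, at most 10 in all, crops included, and the job is handed in when it is done.

Besides the shell and the picture viewer there is one more tool, called after "Request:" as name(argument=value, ...) on one line, values as JSON. send_rows: Moves the arm, as the interface text tells. Its arguments: {"type":"object","properties":{"deltas":{"type":"array","items":{"type":"object","properties":{"dx":{"type":"number"},"dy":{"type":"number"},"dz":{"type":"number"},"rx":{"type":"number"},"ry":{"type":"number"},"rz":{"type":"number"}}}},"jaw":{"type":"number"},"newtons":{"type":"number"}},"required":["deltas"]}

```bash
mkdir -p pics; cat > h.py <<'E'
import numpy as np,cv2
from scipy.spatial.transform import Rotation as R
from bench import r
def grab(n):
    g=r.grab_frame(n); f=192/np.tan(np.radians(g['vertical_fov']/2))
    o=np.array(g['orientation']); 
    M=R.from_rotvec(o).as_matrix() if o.size==3 else o
    return g,f,M
def cloud(g,f,M):
    v,u=np.mgrid[0:384,0:512]; z=g['z_map']
    P=np.stack([(u-g['cx'])/f*z,(v-g['cy'])/f*z,z],-1)@M.T+np.array(g['xyz'])
    P[z==0]=np.nan
    return P
E
python3 - <<'E'
from h import *
for n in('scene','top'):
    g,f,M=grab(n); cv2.imwrite(f'pics/{n}0.png',g['frame']); np.savez(f'{n}0.npz',P=cloud(g,f,M),im=g['frame'],f=f,M=M,xyz=g['xyz'],c=[g['cx'],g['cy']]); print(n,g['xyz'],g['orientation'],f)
o=r.get_obs();print(o)
E
```

```text
scene [1.05917194 0.85193602 0.926017  ] [-0.65497424 -2.58137712  1.22872553] 379.2398758191466
top [0.46158169 0.00186262 1.484144  ] [-2.16890643  2.17002538 -0.08998283] 380.1498127599387
{'clock': 0.1, 'joints': array([-1.24110959,  0.47772426,  0.02233333,  1.55633453, -0.01149984,
        1.10929512, -0.08311072]), 'qvel': array([-4.29899623e-05, -2.21000296e-03,  7.24986564e-04, -8.66384293e-04,
       -7.49450250e-04, -4.84424178e-04,  8.46100247e-04]), 'tau': array([ 4.65749137e-03, -5.97755921e+01,  1.61355838e+00, -2.81957442e+01,
        1.27949865e-02,  5.02249139e-03,  2.61552742e-05]), 'tcp_pos': array([0.28594484, 0.61088194, 0.24142579]), 'orientation': array([-6.82115259e-01, -3.06639799e+00,  2.53699853e-03]), 'contact_force': array([-0.21908045, -0.61850368, -0.18047815]), 'moment': array([-0.05156766, -0.01200183, -0.02631315]), 'gripper_force': 0.0, 'grip_width': 0.08503753518833068}
```

View pics/scene0.png

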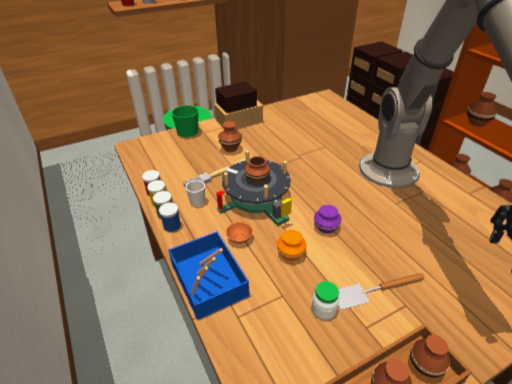

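View pics/top0.png

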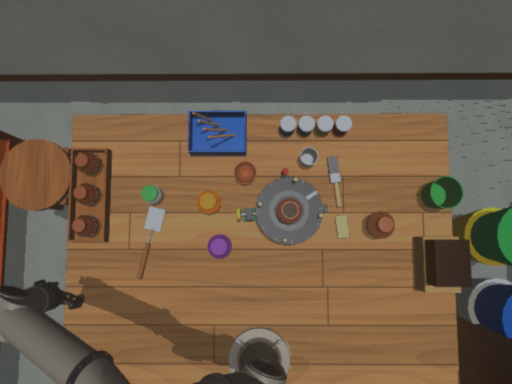

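The scene view shows the wheel with the terracotta jar at (257,168), the pointer at (221,200) and the pin at (287,207). In the top view the wheel is at (290,210), the red pointer at (285,172), the yellow pin at (241,214) and a pale mark near (312,195). The orange (208,201) and purple (219,246) look-alikes stay untouched.

```bash
python3 - <<'E'
from h import *
d=np.load('top0.npz');im=d['im'];P=d['P']
c=im[160:260,225:345]; cv2.imwrite('pics/c1.png',cv2.resize(c,None,fx=6,fy=6,interpolation=cv2.INTER_CUBIC))
z=P[...,2]
def med(m): return np.nanmedian(P[m],0),m.sum()
# disc: fit circle to points at z~.085
box=np.zeros(z.shape,bool);box[160:260,225:345]=1
m=box&(abs(z-.085)<.006)
cnt=max(cv2.findContours(m.astype(np.uint8),0,1)[0],key=cv2.contourArea)
(u,v),rad=cv2.minEnclosingCircle(cnt); print('disc',u,v,rad)
def px(u,v,zz):
    q=d['M']@np.array([(u-d['c'][0])/d['f'],(v-d['c'][1])/d['f'],1]); return d['xyz']+q*(zz-d['xyz'][2])/q[2]
pts=cnt[:,0]; W=np.array([px(*p,.085) for p in pts])
A=np.c_[2*W[:,:2],np.ones(len(W))]; s=np.linalg.lstsq(A,(W[:,:2]**2).sum(1),rcond=None)[0]; print('circle',s[:2],np.sqrt(s[2]+s[0]**2+s[1]**2),np.nanmedian(z[m]))
hsv=cv2.cvtColor(im,cv2.COLOR_BGR2HSV);H,S,V=cv2.split(hsv)
for n,mm in(('yellow',(abs(H.astype(int)-29)<5)&(S>150)&(V>120)),('red',((H<5)|(H>175))&(S>190)&(V>100)),('pegs',(abs(z-.135)<.01)),):
    k,l,st,ce=cv2.connectedComponentsWithStats((mm&box).astype(np.uint8))
    for i in range(1,k):
        if st[i,4]>3: print(n,ce[i],st[i,4],np.nanmedian(P[l==i],0),np.nanmax(P[l==i][:,2]))
E
```

```text
disc 289.0172424316406 210.48851013183594 33.880008697509766
circle [ 0.55334097 -0.11111178] 0.12139208648220687 0.08535314261211946
pegs [295.5 179.5] 12 [ 0.66146435 -0.132632    0.13475384] 0.1404552049113843
pegs [288.31967213 211.00819672] 244 [ 0.54649883 -0.10128163  0.13789853] 0.1449553540959947
pegs [259.61538462 203.61538462] 13 [ 0.57372423 -0.00544589  0.13624807] 0.1416162815706159
pegs [320.46153846 215.15384615] 13 [ 0.53399312 -0.21935095  0.13416649] 0.13894205324185127
pegs [284.5 240. ] 12 [ 0.44600487 -0.09178862  0.13476701] 0.13943120838849854
```

View pics/c1.png

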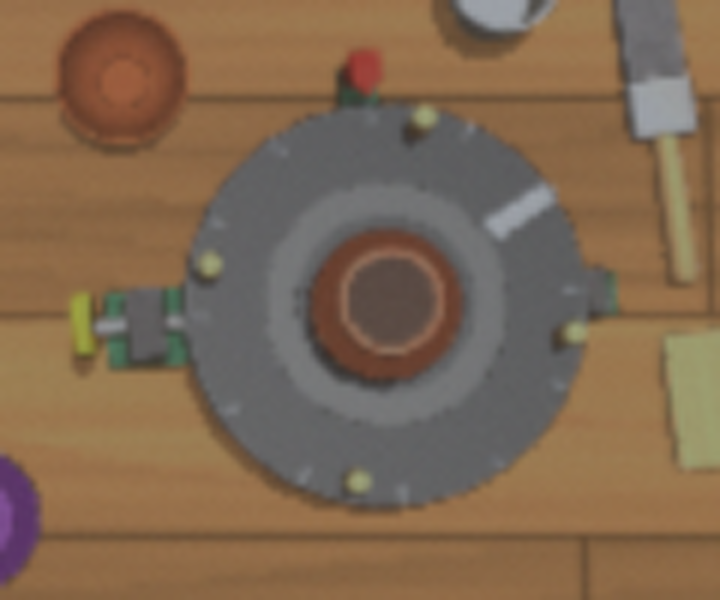

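```bash
python3 - <<'E'
from h import *
d=np.load('top0.npz');s=np.load('scene0.npz')
def px(d,u,v,zz):
    q=d['M']@np.array([(u-d['c'][0])/d['f'],(v-d['c'][1])/d['f'],1]); return (d['xyz']+q*(zz-d['xyz'][2])/q[2])
hub=np.array([.5538,-.1123])
for n,p,z in(('markend',(316.5,191.5),.085),('markin',(307.3,198.5),.085),('ptr',(285.7,171.8),.085),('handle',(238.7,213.8),.116),('orange',(208,201),.07),('purple',(219,246),.07),('dish',(245,173),.03),('jartop',(290.2,210),.163)):
    q=px(d,*p,z)[:2]; v=q-hub; print(n,q.round(4),'r',np.hypot(*v).round(4),'ang',np.degrees(np.arctan2(v[1],v[0])).round(1))
P=d['P']
for n,(u,v) in dict(orange=(208,201),purple=(219,246),jar=(289,210)).items(): print(n,np.nanmax(P[v-14:v+14,u-14:u+14,2]))
# scene-view yellow handle & heights (second view)
im=s['im'];H,S,V=cv2.split(cv2.cvtColor(im,cv2.COLOR_BGR2HSV)); Q=s['P']
m=np.zeros(H.shape,bool);m[190:225,270:300]=1;m&=(abs(H.astype(int)-28)<6)&(S>150)
print('handle scene',m.sum(),np.nanmin(Q[m],0),np.nanmedian(Q[m],0),np.nanmax(Q[m],0))
v=np.nanmedian(Q[m],0)[:2]-hub;print(np.degrees(np.arctan2(v[1],v[0])),np.hypot(*v))
Z=Q[...,2]; m=np.hypot(Q[...,0]-hub[0],Q[...,1]-hub[1])
for lo,hi in((.06,.09),(.098,.12)): 
    k=(m>lo)&(m<hi)&(Z>.06);print(lo,np.nanmedian(Z[k]),np.nanpercentile(Z[k],99))
R0=R.from_rotvec(r.get_obs()['orientation']).as_matrix();print(R0.round(3))
E
```

```text
markend [ 0.6238 -0.2147] r 0.1241 ang -55.6
markin [ 0.5979 -0.1804] r 0.0811 ang -57.1
ptr [ 0.6977 -0.1015] r 0.1443 ang 4.3
handle [0.5397 0.0713] r 0.1841 ang 94.4
orange [0.5903 0.1886] r 0.3031 ang 83.1
purple [0.4231 0.146 ] r 0.2895 ang 116.8
dish [0.7026 0.0518] r 0.2215 ang 47.8
jartop [ 0.5501 -0.1103] r 0.0042 ang 151.9
orange 0.086209770844204
purple 0.08779338566750527
jar 0.17193581388629808
handle scene 154 [ 0.44923774 -0.05013764 -0.00154211] [0.54590695 0.07734551 0.0917465 ] [0.56124454 0.0821842  0.11900169]
92.38327632297977 0.18980969351055396
0.06 0.08599376557341465 0.09021499592426462
0.098 0.08646670655248612 0.13573057883973802
[[-0.906  0.424 -0.001]
 [ 0.424  0.906 -0.002]
 [-0.    -0.002 -1.   ]]
```

The mark is at -55.7° and the pointer at 4.3°, so two clicks anticlockwise are needed. I'll push the peg at (0.446,-0.092) towards -y.

Request:
send_rows(deltas=[{"dx":22,"dy":-33,"rz":-6.5},{"dx":44,"dy":-66,"rz":-13},{"dx":66,"dy":-99,"rz":-19.5},{"dx":88,"dy":-132,"rz":-26},{"dx":110,"dy":-165,"rz":-32.5}], jaw=0)

```text
$.deltas[0]: bad value
```

Request:
send_rows(deltas=[{"dx":22,"dy":-33,"rz":-6.5},{"dx":44,"dy":-66,"rz":-13},{"dx":60,"dy":-99,"rz":-19.5},{"dx":70,"dy":-136,"rz":-26},{"dx":75,"dy":-175,"rz":-32.5}])

```text
$.deltas[0]: bad value
```

Request:
send_rows(deltas=[{"dx":0,"dy":-40},{"dx":-2,"dy":-80},{"dx":-4,"dy":-120},{"dx":-6,"dy":-160},{"dx":-10,"dy":-200}])

```text
$.deltas[0]: bad value
```

Request:
send_rows(deltas=[{"dx":22,"dy":-33,"dz":0,"rx":0,"ry":0,"rz":-6.5},{"dx":44,"dy":-66,"dz":0,"rx":0,"ry":0,"rz":-13},{"dx":66,"dy":-99,"dz":0,"rx":0,"ry":0,"rz":-19.5},{"dx":88,"dy":-132,"dz":0,"rx":0,"ry":0,"rz":-26},{"dx":110,"dy":-165,"dz":0,"rx":0,"ry":0,"rz":-32.5}], jaw=0)

```text
clock: 0.52
tcp_pos: [0.3968, 0.4444, 0.242]
orientation: [-1.521, -2.749, 0.001]
contact_force: [0.1, 0.1, -0.2]
grip_width: 0.0255
gripper_force: 0.0
```

Request:
send_rows(deltas=[{"dx":22,"dy":-33,"dz":0,"rx":0,"ry":0,"rz":-6.5},{"dx":44,"dy":-66,"dz":0,"rx":0,"ry":0,"rz":-13},{"dx":60,"dy":-99,"dz":0,"rx":0,"ry":0,"rz":-19.5},{"dx":70,"dy":-136,"dz":0,"rx":0,"ry":0,"rz":-26},{"dx":75,"dy":-175,"dz":0,"rx":0,"ry":0,"rz":-32.5}])

```text
clock: 0.93
tcp_pos: [0.4722, 0.2696, 0.2421]
orientation: [2.229, 2.213, 0.0]
contact_force: [0.5, 0.1, -0.4]
grip_width: -0.0001
gripper_force: 0.0
```

Request:
send_rows(deltas=[{"dx":-3,"dy":-40,"dz":0,"rx":0,"ry":0,"rz":0},{"dx":-6,"dy":-80,"dz":0,"rx":0,"ry":0,"rz":0},{"dx":-9,"dy":-120,"dz":0,"rx":0,"ry":0,"rz":0},{"dx":-12,"dy":-160,"dz":0,"rx":0,"ry":0,"rz":0},{"dx":-15,"dy":-200,"dz":0,"rx":0,"ry":0,"rz":0}])

```text
clock: 1.35
tcp_pos: [0.4554, 0.0694, 0.2421]
orientation: [-2.223, -2.22, 0.0]
contact_force: [-0.2, -0.2, 0.1]
grip_width: -0.0001
gripper_force: 0.0
```

Request:
send_rows(deltas=[{"dx":-2,"dy":-40,"dz":0,"rx":0,"ry":0,"rz":0},{"dx":-4,"dy":-80,"dz":0,"rx":0,"ry":0,"rz":0},{"dx":-6,"dy":-115,"dz":0,"rx":0,"ry":0,"rz":0},{"dx":-6,"dy":-131,"dz":-30,"rx":0,"ry":0,"rz":0},{"dx":-6,"dy":-131,"dz":-60,"rx":0,"ry":0,"rz":0}])

```text
clock: 1.77
tcp_pos: [0.451, -0.0641, 0.1832]
orientation: [2.228, 2.21, 0.006]
contact_force: [0.8, 1.5, -0.6]
grip_width: -0.0
gripper_force: 0.0
```

Request:
send_rows(deltas=[{"dx":0,"dy":0,"dz":-30,"rx":0,"ry":0,"rz":0},{"dx":0,"dy":0,"dz":-55,"rx":0,"ry":0,"rz":0},{"dx":0,"dy":0,"dz":-70,"rx":0,"ry":0,"rz":0},{"dx":0,"dy":0,"dz":-72,"rx":0,"ry":0,"rz":0}])

```text
clock: 2.1
tcp_pos: [0.4479, -0.0597, 0.1077]
orientation: [-2.221, -2.217, 0.007]
contact_force: [0.1, 0.3, -0.0]
grip_width: 0.0
gripper_force: 0.0
```

```bash
python3 - <<'E'
from h import *
g,f,M=grab('scene');c=g['frame'][125:235,195:315];cv2.imwrite('pics/c2.png',cv2.resize(c,None,fx=5,fy=5,interpolation=2))
E
```

```text
(no output)
```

View pics/c2.png

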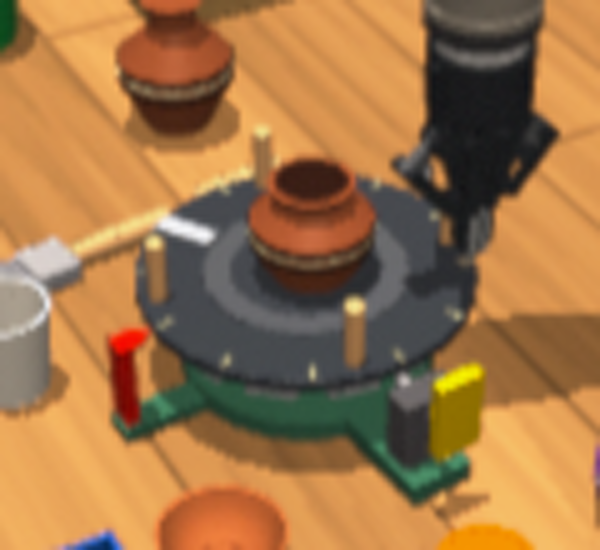

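The fingers stand behind the peg (crop peg at (445,230), fingers at (475,240)), the mark at (185,230), and the jar is clear of the knuckles. Pushing now.

Request:
send_rows(deltas=[{"dx":-2,"dy":-6,"dz":0,"rx":0,"ry":0,"rz":0},{"dx":-3,"dy":-12,"dz":0,"rx":0,"ry":0,"rz":0},{"dx":-4,"dy":-17,"dz":0,"rx":0,"ry":0,"rz":0},{"dx":-4,"dy":-22,"dz":0,"rx":0,"ry":0,"rz":0},{"dx":-4,"dy":-27,"dz":0,"rx":0,"ry":0,"rz":0}])

```text
clock: 2.57
tcp_pos: [0.4455, -0.086, 0.111]
orientation: [-2.221, -2.219, -0.002]
contact_force: [-4.3, 4.9, 2.4]
grip_width: 0.0005
gripper_force: 2.3
```

Request:
send_rows(deltas=[{"dx":0,"dy":-4,"dz":0,"rx":0,"ry":0,"rz":0},{"dx":0,"dy":-8,"dz":0,"rx":0,"ry":0,"rz":0}])

```text
clock: 2.73
tcp_pos: [0.4455, -0.0947, 0.1108]
orientation: [-2.222, -2.219, -0.001]
contact_force: [-2.2, 2.9, -0.4]
grip_width: -0.0003
gripper_force: 1.3
```

Request:
send_rows(deltas=[{"dx":0,"dy":-3,"dz":0,"rx":0,"ry":0,"rz":0},{"dx":0,"dy":-6,"dz":0,"rx":0,"ry":0,"rz":0}])

```text
clock: 2.9
tcp_pos: [0.4465, -0.1013, 0.1107]
orientation: [2.223, 2.219, 0.001]
contact_force: [-0.5, 1.1, -0.3]
grip_width: 0.0004
gripper_force: 0.5
```

Request:
send_rows(deltas=[{"dx":0,"dy":-3,"dz":0,"rx":0,"ry":0,"rz":0},{"dx":0,"dy":-5,"dz":0,"rx":0,"ry":0,"rz":0}])

```text
clock: 3.07
tcp_pos: [0.4468, -0.1066, 0.1106]
orientation: [2.223, 2.218, 0.001]
contact_force: [0.6, -0.2, 0.3]
grip_width: -0.0
gripper_force: 0.0
```

```bash
cat >> h.py <<'E'
HUB=np.array([.5538,-.1123])
def pegs():
    g,f,M=grab('top');P=cloud(g,f,M);z=P[...,2];rr=np.hypot(P[...,0]-HUB[0],P[...,1]-HUB[1])
    m=(abs(z-.135)<.01)&(rr>.095)&(rr<.125)
    k,l,st,ce=cv2.connectedComponentsWithStats(m.astype(np.uint8))
    for i in range(1,k):
        if st[i,4]>5:
            p=np.nanmedian(P[l==i],0);print('peg',p.round(4),np.degrees(np.arctan2(p[1]-HUB[1],p[0]-HUB[0])).round(1),st[i,4])
    m=(z>.155)&(z<.18)&(rr<.05);print('jar',np.nanmean(P[m],0),m.sum())
    return g
E
python3 - <<'E'
from h import *
pegs();o=r.get_obs();print(o['tcp_pos'],o['contact_force'],o['clock'])
E
```

```text
peg [ 0.6617 -0.0985  0.1362] 7.3 12
peg [ 0.568  -0.2204  0.1347] -82.5 12
peg [ 0.5412 -0.0019  0.1358] 96.5 13
jar [ 0.55004201 -0.11031845  0.16387501] 248
[ 0.44678599 -0.1068606   0.11062849] [ 0.11506812 -0.52382859 -0.03585174] 3.1167
```

Request:
send_rows(deltas=[{"dx":0,"dy":0,"dz":0,"rx":0,"ry":0,"rz":0},{"dx":0,"dy":0,"dz":0,"rx":0,"ry":0,"rz":0},{"dx":0,"dy":0,"dz":0,"rx":0,"ry":0,"rz":0},{"dx":0,"dy":0,"dz":0,"rx":0,"ry":0,"rz":0},{"dx":0,"dy":0,"dz":0,"rx":0,"ry":0,"rz":0}])

```text
clock: 3.53
tcp_pos: [0.4462, -0.1055, 0.1103]
orientation: [2.223, 2.22, 0.0]
contact_force: [-1.1, -0.1, 0.0]
grip_width: 0.0002
gripper_force: 0.0
```

```bash
python3 -c "
from h import *
pegs()"
```

```text
peg [ 0.6564 -0.0738  0.1359] 20.6 13
peg [ 0.5909 -0.2146  0.1353] -70.1 14
peg [ 0.5167 -0.0089  0.1345] 109.8 12
jar [ 0.54998863 -0.11143966  0.16408701] 247
```

One click done (pegs at 20°). I'll turn the tool 25° and push the second click.

Request:
send_rows(deltas=[{"dx":-3,"dy":-5,"dz":0,"rx":0,"ry":0,"rz":6.5},{"dx":-5,"dy":-10,"dz":0,"rx":0,"ry":0,"rz":13},{"dx":-6,"dy":-14,"dz":0,"rx":0,"ry":0,"rz":19},{"dx":-7,"dy":-18,"dz":0,"rx":0,"ry":0,"rz":25},{"dx":-7,"dy":-22,"dz":0,"rx":0,"ry":0,"rz":25}])

```text
clock: 4.0
tcp_pos: [0.439, -0.1279, 0.1104]
orientation: [-1.685, -2.651, -0.0]
contact_force: [-0.3, -0.6, -0.2]
grip_width: 0.0001
gripper_force: 0.0
```

Request:
send_rows(deltas=[{"dx":2,"dy":-5,"dz":0,"rx":0,"ry":0,"rz":0},{"dx":4,"dy":-10,"dz":0,"rx":0,"ry":0,"rz":0},{"dx":6,"dy":-14,"dz":0,"rx":0,"ry":0,"rz":0},{"dx":8,"dy":-18,"dz":0,"rx":0,"ry":0,"rz":0},{"dx":10,"dy":-22,"dz":0,"rx":0,"ry":0,"rz":0}])

```text
clock: 4.42
tcp_pos: [0.4478, -0.1492, 0.1097]
orientation: [-1.691, -2.643, 0.001]
contact_force: [-4.0, 2.5, 0.1]
grip_width: -0.0002
gripper_force: 1.7
```

Request:
send_rows(deltas=[{"dx":2,"dy":-4,"dz":0,"rx":0,"ry":0,"rz":0},{"dx":4,"dy":-7,"dz":0,"rx":0,"ry":0,"rz":0}])

```text
clock: 4.58
tcp_pos: [0.4531, -0.1571, 0.11]
orientation: [-1.692, -2.647, 0.001]
contact_force: [-2.1, 0.8, 0.2]
grip_width: -0.0002
gripper_force: 0.7
```

Request:
send_rows(deltas=[{"dx":2,"dy":-3,"dz":0,"rx":0,"ry":0,"rz":0},{"dx":3,"dy":-5,"dz":0,"rx":0,"ry":0,"rz":0}])

```text
clock: 4.75
tcp_pos: [0.4574, -0.1625, 0.1106]
orientation: [1.69, 2.646, 0.0]
contact_force: [-0.6, 0.2, -0.1]
grip_width: -0.0002
gripper_force: 0.0
```

Request:
send_rows(deltas=[{"dx":1,"dy":-2,"dz":0,"rx":0,"ry":0,"rz":0},{"dx":1,"dy":-2,"dz":0,"rx":0,"ry":0,"rz":0},{"dx":1,"dy":-2,"dz":0,"rx":0,"ry":0,"rz":0},{"dx":1,"dy":-2,"dz":0,"rx":0,"ry":0,"rz":0},{"dx":1,"dy":-2,"dz":0,"rx":0,"ry":0,"rz":0}])

```text
clock: 5.17
tcp_pos: [0.4572, -0.1635, 0.1103]
orientation: [1.69, 2.648, 0.0]
contact_force: [-0.2, 0.3, -0.4]
grip_width: 0.0001
gripper_force: 0.0
```

```bash
python3 -c "
from h import *
pegs()"
```

```text
peg [ 0.6373 -0.1833  0.1334] -40.4 13
peg [ 0.6253 -0.0287  0.1362] 49.5 12
peg [ 0.4706 -0.0407  0.1349] 139.3 11
jar [ 0.5500765  -0.11375563  0.16382743] 248
```

Peg is at 49.5°, so the mark is at 4.5°, facing the pointer. Lifting off and moving to the pin.

Request:
send_rows(deltas=[{"dx":-3,"dy":3,"dz":20,"rx":0,"ry":0,"rz":0},{"dx":-3,"dy":3,"dz":60,"rx":0,"ry":0,"rz":0},{"dx":-3,"dy":3,"dz":100,"rx":0,"ry":0,"rz":0},{"dx":-3,"dy":15,"dz":130,"rx":0,"ry":0,"rz":-5},{"dx":5,"dy":50,"dz":140,"rx":0,"ry":0,"rz":-11}])

```text
clock: 5.63
tcp_pos: [0.4627, -0.1201, 0.2546]
orientation: [1.94, 2.462, 0.006]
contact_force: [1.9, 0.6, -0.4]
grip_width: 0.0002
gripper_force: 0.0
```

Request:
send_rows(deltas=[{"dx":8,"dy":38,"dz":0,"rx":0,"ry":0,"rz":-5},{"dx":16,"dy":78,"dz":0,"rx":0,"ry":0,"rz":-10},{"dx":28,"dy":117,"dz":0,"rx":0,"ry":0,"rz":-10},{"dx":40,"dy":155,"dz":0,"rx":0,"ry":0,"rz":-10},{"dx":52,"dy":190,"dz":0,"rx":0,"ry":0,"rz":-10}])

```text
clock: 6.05
tcp_pos: [0.5138, 0.0772, 0.25]
orientation: [-2.136, -2.303, -0.001]
contact_force: [1.2, 0.2, 0.3]
grip_width: -0.0002
gripper_force: 0.0
```

Request:
send_rows(deltas=[{"dx":12,"dy":14,"dz":0,"rx":0,"ry":0,"rz":0},{"dx":24,"dy":27,"dz":-20,"rx":0,"ry":0,"rz":0},{"dx":24,"dy":27,"dz":-50,"rx":0,"ry":0,"rz":0},{"dx":24,"dy":27,"dz":-80,"rx":0,"ry":0,"rz":0},{"dx":24,"dy":27,"dz":-80,"rx":0,"ry":0,"rz":0}])

```text
clock: 6.47
tcp_pos: [0.5341, 0.1012, 0.1647]
orientation: [-2.133, -2.3, 0.013]
contact_force: [-1.3, -0.2, -0.5]
grip_width: -0.0003
gripper_force: 0.0
```

Request:
send_rows(deltas=[{"dx":1,"dy":2,"dz":-25,"rx":0,"ry":0,"rz":0},{"dx":1,"dy":2,"dz":-50,"rx":0,"ry":0,"rz":0},{"dx":1,"dy":2,"dz":-71,"rx":0,"ry":0,"rz":0},{"dx":1,"dy":2,"dz":-71,"rx":0,"ry":0,"rz":0},{"dx":1,"dy":2,"dz":-71,"rx":0,"ry":0,"rz":0}])

```text
clock: 6.88
tcp_pos: [0.5387, 0.1032, 0.0994]
orientation: [-2.138, -2.301, 0.001]
contact_force: [0.3, -0.3, -0.3]
grip_width: -0.0001
gripper_force: 0.0
```

```bash
python3 - <<'E'
from h import *
pegs()
g,f,M=grab('scene');c=g['frame'][125:235,195:315];cv2.imwrite('pics/c3.png',cv2.resize(c,None,fx=5,fy=5,interpolation=2))
E
```

```text
peg [ 0.6379 -0.1833  0.1332] -40.2 13
peg [ 0.6252 -0.0287  0.1353] 49.5 12
peg [ 0.4812 -0.1959  0.1356] -131.0 13
peg [ 0.4706 -0.0405  0.1341] 139.2 11
jar [ 0.55025124 -0.11385959  0.1637423 ] 244
```

View pics/c3.png

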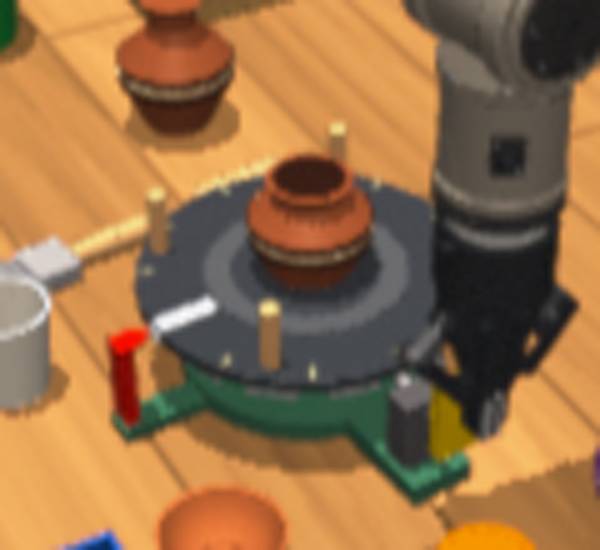

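The white mark (crop (155,328)) points at the red pointer (125,340), and the jar is centred. The fingers (490,400) stand outside the yellow handle (450,425). Pushing the pin.

Request:
send_rows(deltas=[{"dx":0.5,"dy":-6,"dz":0,"rx":0,"ry":0,"rz":0},{"dx":1,"dy":-11,"dz":0,"rx":0,"ry":0,"rz":0},{"dx":1,"dy":-15,"dz":0,"rx":0,"ry":0,"rz":0},{"dx":1.5,"dy":-19,"dz":0,"rx":0,"ry":0,"rz":0},{"dx":2,"dy":-23,"dz":0,"rx":0,"ry":0,"rz":0}])

```text
clock: 7.4
tcp_pos: [0.5414, 0.0808, 0.0995]
orientation: [2.137, 2.302, 0.003]
contact_force: [-0.2, 3.7, 3.1]
grip_width: -0.0001
gripper_force: 1.6
```

Request:
send_rows(deltas=[{"dx":0,"dy":-3,"dz":0,"rx":0,"ry":0,"rz":0},{"dx":0.5,"dy":-6,"dz":0,"rx":0,"ry":0,"rz":0},{"dx":0.5,"dy":-8,"dz":0,"rx":0,"ry":0,"rz":0},{"dx":0.5,"dy":-10,"dz":0,"rx":0,"ry":0,"rz":0}])

```text
clock: 7.73
tcp_pos: [0.5416, 0.0715, 0.0989]
orientation: [-2.137, -2.302, -0.002]
contact_force: [1.0, 10.4, 1.5]
grip_width: 0.0003
gripper_force: 5.0
```

Request:
send_rows(deltas=[{"dx":0,"dy":-1,"dz":0,"rx":0,"ry":0,"rz":0},{"dx":0,"dy":-2,"dz":0,"rx":0,"ry":0,"rz":0},{"dx":0,"dy":-3,"dz":0,"rx":0,"ry":0,"rz":0}])

```text
clock: 7.98
tcp_pos: [0.5416, 0.0715, 0.099]
orientation: [-2.133, -2.304, -0.006]
contact_force: [-1.0, 15.3, 3.2]
grip_width: 0.0002
gripper_force: 7.3
```

Hard stop reached. Backing off, then up.

Request:
send_rows(deltas=[{"dx":0,"dy":8,"dz":0,"rx":0,"ry":0,"rz":0},{"dx":-1,"dy":20,"dz":0,"rx":0,"ry":0,"rz":0},{"dx":-2,"dy":32,"dz":5,"rx":0,"ry":0,"rz":0},{"dx":-2,"dy":32,"dz":40,"rx":0,"ry":0,"rz":0},{"dx":-2,"dy":32,"dz":80,"rx":0,"ry":0,"rz":0}])

```text
clock: 8.4
tcp_pos: [0.5365, 0.0996, 0.1768]
orientation: [-2.134, -2.301, 0.012]
contact_force: [0.3, 0.3, -0.2]
grip_width: 0.0002
gripper_force: 0.0
```

Request:
send_rows(deltas=[{"dx":0,"dy":10,"dz":35,"rx":0,"ry":0,"rz":0},{"dx":-10,"dy":40,"dz":60,"rx":0,"ry":0,"rz":0},{"dx":-20,"dy":80,"dz":80,"rx":0,"ry":0,"rz":0},{"dx":-30,"dy":120,"dz":80,"rx":0,"ry":0,"rz":0},{"dx":-35,"dy":140,"dz":80,"rx":0,"ry":0,"rz":0}])

```text
clock: 8.82
tcp_pos: [0.503, 0.244, 0.26]
orientation: [-2.133, -2.305, -0.004]
contact_force: [-0.4, -0.3, -0.3]
grip_width: 0.0001
gripper_force: 0.0
```

```bash
python3 - <<'E'
from h import *
pegs()
g,f,M=grab('scene');c=g['frame'][125:235,195:315];cv2.imwrite('pics/c4.png',cv2.resize(c,None,fx=5,fy=5,interpolation=2))
E
```

```text
peg [ 0.6373 -0.184   0.1345] -40.7 13
peg [ 0.6249 -0.0288  0.1355] 49.6 12
peg [ 0.4812 -0.1957  0.1348] -131.0 13
peg [ 0.4706 -0.0405  0.1363] 139.2 11
jar [ 0.55008407 -0.11375986  0.1637476 ] 248
```

View pics/c4.png

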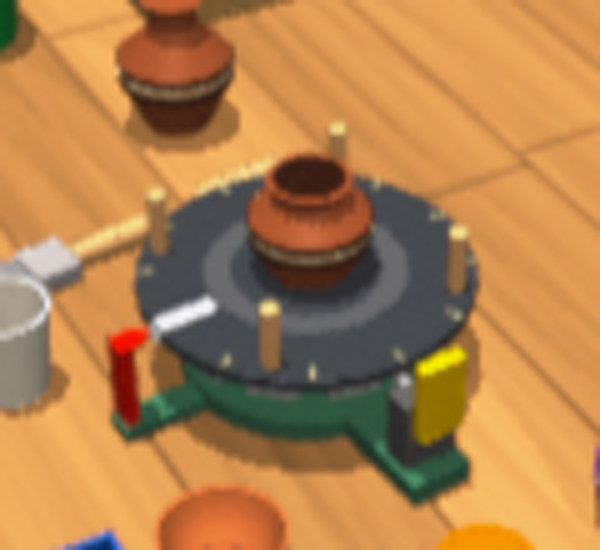

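The mark (155,328) faces the pointer (125,340), the handle (440,395) is against its block, and the jar stands in the middle.

```bash
python3 -c "
from h import *
print(r.hand_in())"
```

```text
the job is handed in; nothing more can be done
None
```

I pushed the wheel round two clicks so its white mark rests at the red pointer, pushed the lock pin in to a hard stop against its block, and handed the job in at about 9 s; the jar is still standing in the middle.

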